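# Set the loaf stop of a bread board, taking up its play

### The job

Set the bread board's sliding loaf stop to the green clip, coming to it from outside because its white knob has play. Pull the knob away from the knife guide (the slotted posts) until the red pointer is about 25 mm past the green clip, then push back until the pointer is level with the clip, and let go with the play still taken up in that pushing direction. If you overshoot, go out past the clip and come in again.

Things in the scene. Friction and masses are not known exactly. Their poses are not given: they have to be found in the camera images.
- knob_grip (a point): Centre of the white upright cylindrical knob, where to grip it: 26 mm across, from 47.5 to 93.5 mm above the table, centre at 70.5. Below it a dark slide (60 x 118 mm, top at 35 mm); towards the knife guide (wooden posts 100 mm tall) a dark stop plate, 130 mm wide, top at 63 mm, 45 to 65 mm from the knob's axis. y axis: along the slide, outwards, away from the knife guide.
- pointer_tip (a point): Tip of the red pointer on the end of the stop plate, 41 mm above the table; it moves with the stop, not with the knob's play. y axis: outwards. The stop slides 215 mm on a fixed 200 x 440 mm board, friction about 4 N, and stays where left. It starts on the knife guide's side of all clips and can go at least 35 mm past any of them.
- clip_green: Green clip fixed on the board's edge, the mark: 22 mm wide, 14 mm along the slide, 22 mm tall, white line across its top; origin at the centre of its underside, 20 mm above the table. y axis: along the slide, outwards. Pointer and clip are level when equal along this axis. The like yellow and blue clips, in any order, are not the mark.
- handle (a joint): Play of the knob in the slide, 0 to 0.020 m: at 0 (inner end, towards the knife guide) pushing the knob inwards moves the stop; at 0.020 (outer end) pulling it outwards moves the stop; in between the knob moves almost freely (0.4 N) and the stop stays still. Grows outwards.

How it is judged:
On the way:
1. the stop has been pulled out past the green clip: the red pointer is more than 15 mm beyond it on the outer side (y of pointer_tip in the frame of clip_green above 0.015 m), for 0.1 s.
At the end, for the whole second after the job is handed in: The red pointer stands level with the green clip along the slide, within 10 mm either way, the knob rests within 7 mm of the inner end of its 20 mm play (taken up towards the knife guide), and the knob is at rest (y of pointer_tip in the frame of clip_green between -0.01 and 0.01 m and value of joint handle below 0.007 m and velocity of joint handle between -0.01 and 0.01 m/s); the robot touches nothing.
It also fails if it takes over 35 s, if anything falls off the work surface, if the arm or the gripper's body presses on something with over 40 N, if the wrist force passes 120 N, or if a joint passes its speed limit or range.

### The arm

A 6-joint arm with a two-finger parallel gripper is mounted at the origin on the work surface. World frame = base frame: x ahead of the robot, y to its left, z up, the work surface at z = 0. Lengths are in m, angles in rad, forces in N, time in s.
With the tool pointing down it reaches from about 0.3 to 0.775 m from the base axis. Payload 14.6 kg.
Tool frame: the origin (TCP) lies at the very end of the fingers, on their centre line; the grasp point (between the pads) lies 19 mm behind it; z points along the fingers, y is the direction in which the jaws open and shut (so a half turn about z gives the same grasp; the last joint's range is limited). The gripper opens to 94 mm and grips with 3 to 60 N. Pads are 16 mm wide; open, the fingers measure 119 mm over their backs; the gripper's body (75 mm by 177 mm) begins 78 mm behind the grasp point.
Start: joints at [-1.394, 0.3, 1.521, -0, 1.321, -0.067], TCP at [0.133, -0.534, 0.205] pointing down, gripper open.
Joint ranges: [-3.03, 3.03], [-0.79, 2.21], [0.23, 2.52], [-1.04, 4.18], [0, 3.07], [-2.55, 2.55]. Speed limits (rad/s): [2.22, 2.22, 2.57, 3.14, 3.14, 3.14].

### API

Orientations are given as [roll, pitch, yaw] about the fixed x, y, z axes, in that order (R = Rz(yaw) Ry(pitch) Rx(roll)).
In Python, from station import get_obs, vision, hand_in gives the robot as it stands.
- The arm moves only by the tool play_rows, never from a script. Its argument "moves" is a list of rows, each an object with "claw": the opening, from 0 (shut) to 1 (fully open); "linear": the shift along the tool's x, y, z in mm, a list of three; "turn": the turn, a rotation vector about the tool's x, y, z in rad, a list of three. In form: [{"claw": claw, "linear": [tx, ty, tz], "turn": [ax, ay, az]}, ...]. A call has 1 to 8 rows; each row is the pose to reach, as a shift and turn from the pose measured when the call began, along the tool's axes at that moment; what a row does not reach only later rows make up. A row lasts 1/8 s, in which the tool goes at most 62.5 mm and 10.7 degrees, less where a joint would pass 70% of its speed; a pose out of reach is approached as far as the arm can. A call with a gripper value outside its range is refused whole. The fingers move at their own pace and stop on an object; "force" is the grip in N (left out, the last holds). Time passes only in rows, so rows that repeat a pose let the fingers close. It gives the time, the measured TCP pose, the force and the opening at its end, in the units of the state.
- get_obs(): the state, without advancing time (a new reading comes with each control period).
- vision.camera(name): name is "scene" or "top" or "wrist"; returns the picture (400x640x3 uint8, blue, green, red); there is no depth.
- vision.camera_info(name): a dict with "camera_matrix" (3x3 intrinsics, pixels), "rvec" (rotation vector, rad) and "tvec" (3), from world to camera coordinates, as OpenCV has them; the wrist camera has in their place "mount" (4x4, takes a point from camera to tool coordinates, whose origin is the TCP and whose axes are the flange's). Camera axes: x right, y down, z forward; pixel columns grow to the right and rows downward; lengths in m; the calibration is good to about 2 mm. A picture is of the moment at which its call begins: read the wrist's pose just before it. camera_info takes no time and is no camera call.
- hand_in(): hands the job in, once; it reports no verdict.
The state is a dict: "time_s": time; "qpos": joint angles; "joint_vel": joint speeds; "tau": joint torques, N m; "ee_pos": TCP position; "eef_rot": TCP orientation; "force": force on the tool from outside, world axes, zero at the start; "moment": the same for the moment, N m; "grip_width": finger opening in m.
Only numpy, scipy, OpenCV 4.12 (cv2) and the standard library are available. Lean on these libraries where they do the work, as an engineer would, in place of code of your own. Each camera call takes 0.05 s, during which the arm holds its last target.

## Working session

There is one attempt and no reset: what is moved stays moved. The work goes in short steps, Python scripts to look and compute and a tool call to move; the robot and the scene stay as the last step left them, time stands still between calls to the robot, and variables do not carry over. Pictures are saved under pics/ and viewed, and the job is handed in when it is done.

Besides the shell and the picture viewer there is one more tool, called after ">>>" as name(argument=value, ...) on one line, values as JSON. play_rows: Moves the arm, as the interface text tells. Its arguments: {"type":"object","properties":{"moves":{"type":"array","items":{"type":"object","properties":{"claw":{"type":"number"},"linear":{"type":"array","items":{"type":"number"}},"turn":{"type":"array","items":{"type":"number"}}}}},"force":{"type":"number"}},"required":["moves"]}

```bash
mkdir -p pics; python3 - <<'E'
from station import get_obs, vision
import cv2
o=get_obs();print(o)
for n in ("scene","top","wrist"):
    cv2.imwrite(f"pics/a_{n}.png",vision.camera(n)); print(vision.camera_info(n))
E
```

```text
{'time_s': 0.0, 'qpos': array([-1.39364190e+00,  3.00490762e-01,  1.52157224e+00,  3.45481506e-05,
        1.32073357e+00, -6.66201695e-02]), 'joint_vel': array([ 1.93214775e-03,  1.41029340e-03,  8.40031356e-04,  3.10847068e-04,
       -1.23112452e-03, -3.86400977e-05]), 'tau': array([ 1.36013603e-05, -5.31809449e+01, -3.52735555e+01,  7.08349259e-02,
        2.43481679e-02, -7.48760294e-05]), 'ee_pos': array([ 0.13269985, -0.53347517,  0.2048793 ]), 'eef_rot': array([-3.14039363e+00, -1.13534943e-04,  2.43765955e-01]), 'force': array([ 0.38964284,  0.75240678, -0.55954443]), 'moment': array([-0.01811038,  0.02962682,  0.00165445]), 'grip_width': 0.09381424810377503}
{'camera_matrix': array([[473.35634363,   0.        , 316.47228781],
       [  0.        , 473.35634363, 195.67392433],
       [  0.        ,   0.        ,   1.        ]]), 'rvec': array([ 1.41820609,  1.86085734, -0.98920324]), 'tvec': array([ 0.19339891, -0.24126271,  1.16537143])}
{'camera_matrix': array([[395.95988674,   0.        , 307.58285542],
       [  0.        , 395.95988674, 195.84740543],
       [  0.        ,   0.        ,   1.        ]]), 'rvec': array([ 2.14107524, -2.11102852,  0.21617319]), 'tvec': array([-0.05490064,  0.62429833,  0.61298162])}
{'camera_matrix': array([[353.75392984,   0.        , 320.01173406],
       [  0.        , 353.75392984, 200.6681838 ],
       [  0.        ,   0.        ,   1.        ]]), 'mount': array([[-5.56267392e-04, -9.58312524e-01, -2.85721539e-01,
         8.28583799e-02],
       [ 9.99999644e-01, -7.14159614e-04,  4.48411795e-04,
        -4.93939362e-04],
       [-6.33769423e-04, -2.85721188e-01,  9.58312580e-01,
        -1.80194642e-01],
       [ 0.00000000e+00,  0.00000000e+00,  0.00000000e+00,
         1.00000000e+00]])}
```

View pics/a_scene.png

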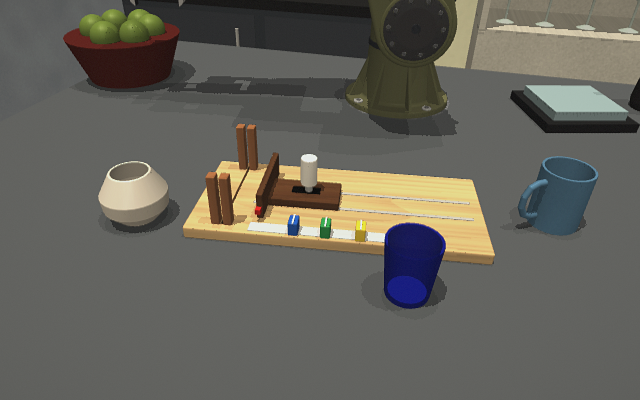

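View pics/a_top.png

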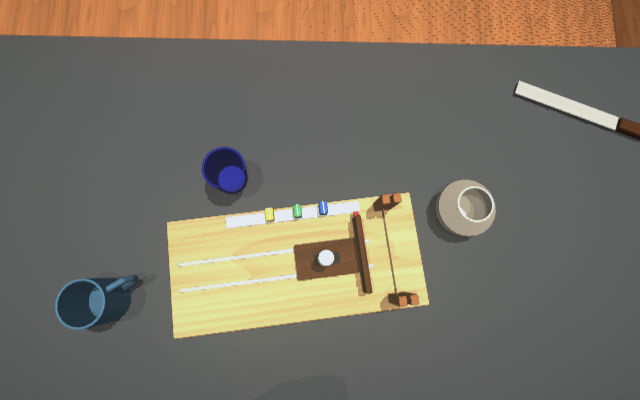

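View pics/a_wrist.png

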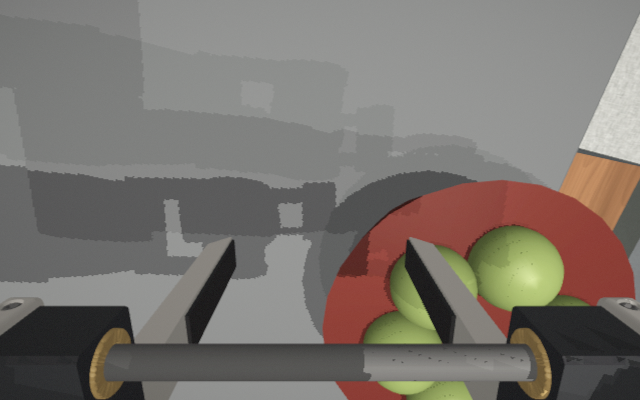

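The scene view shows the board with the knob near (309,172), the red pointer at (259,211) and the green clip at (326,228). In the top view they are at (326,258), (356,214) and (297,211). Next I'll triangulate them.

```bash
cat > h.py <<'E'
import numpy as np, cv2
from station import get_obs, vision
def P(n):
    i=vision.camera_info(n);R=cv2.Rodrigues(i["rvec"])[0];return i["camera_matrix"],R,np.array(i["tvec"])
def ray(n,uv):
    K,R,t=P(n);d=R.T@np.linalg.solve(K,[uv[0],uv[1],1]);return -R.T@t,d
def onz(n,uv,z):
    c,d=ray(n,uv);return c+d*(z-c[2])/d[2]
def tri(u1,u2,n1="scene",n2="top"):
    c1,d1=ray(n1,u1);c2,d2=ray(n2,u2)
    s=np.linalg.lstsq(np.c_[d1,-d2],c2-c1,rcond=None)[0]
    a=c1+s[0]*d1;b=c2+s[1]*d2;return (a+b)/2,np.linalg.norm(a-b)
def blobs(img,lo,hi,mn=6):
    h=cv2.cvtColor(img,cv2.COLOR_BGR2HSV);m=cv2.inRange(h,lo,hi)
    n,l,s,c=cv2.connectedComponentsWithStats(m)
    return [(int(s[i,4]),s[i,:4].tolist(),c[i].round(1).tolist()) for i in range(1,n) if s[i,4]>=mn]
E
python3 - <<'E'
from h import *
for n,roi in (("scene",(180,120,500,270)),("top",(160,190,430,340))):
    im=cv2.imread(f"pics/a_{n}.png");x0,y0,x1,y1=roi
    m=np.zeros_like(im);m[y0:y1,x0:x1]=im[y0:y1,x0:x1]
    for nm,lo,hi in (("red",(0,190,110),(5,255,255)),("red2",(174,170,90),(180,255,255)),("green",(50,120,40),(85,255,255)),("yellow",(24,190,120),(32,255,255)),("white",(0,0,130),(180,40,255))):
        print(n,nm,blobs(m,lo,hi))
    cv2.imwrite(f"pics/z_{n}.png",cv2.resize(im[y0:y1,x0:x1],None,fx=2.4,fy=2.4,interpolation=cv2.INTER_NEAREST))
for n,a,b in (("rail1",(180,265),(293,251)),("rail2",(181,290),(296,277))):
    p,q=onz("top",a,.02),onz("top",b,.02);d=p-q;print(n,p,q,np.degrees(np.arctan2(d[1],d[0])))
E
```

```text
scene red [(41, [255, 206, 6, 9], [257.4, 209.9])]
scene red2 []
scene green [(176, [320, 218, 11, 20], [324.9, 228.4])]
scene yellow [(12, [356, 222, 4, 9], [356.8, 226.3]), (14, [362, 222, 3, 9], [362.5, 226.1]), (7, [365, 222, 1, 7], [365.0, 225.0])]
scene white [(119, [301, 154, 17, 9], [308.7, 157.8]), (11, [301, 172, 1, 11], [301.0, 177.0]), (239, [342, 192, 127, 12], [405.6, 197.8]), (272, [339, 208, 135, 13], [406.8, 213.7]), (17, [292, 214, 4, 10], [293.1, 218.2]), (16, [324, 217, 3, 10], [325.2, 221.6]), (16, [360, 220, 2, 9], [360.6, 224.4]), (345, [247, 222, 41, 12], [268.0, 227.4]), (187, [298, 226, 22, 11], [308.9, 231.0]), (216, [330, 229, 25, 11], [342.3, 233.8]), (176, [365, 232, 21, 11], [374.9, 236.6])]
top red []
top red2 []
top green [(17, [294, 205, 3, 10], [294.7, 209.3])]
top yellow []
top white [(10, [322, 201, 2, 10], [322.7, 205.5]), (813, [272, 201, 88, 22], [317.0, 211.2]), (15, [296, 204, 3, 13], [297.0, 210.0]), (14, [268, 207, 2, 13], [268.6, 212.9]), (460, [226, 212, 43, 16], [245.5, 220.0]), (17, [364, 239, 5, 4], [366.3, 240.6]), (403, [179, 249, 115, 18], [236.7, 257.0]), (208, [318, 250, 16, 16], [325.7, 257.4]), (18, [368, 264, 5, 4], [370.2, 265.7]), (412, [180, 274, 117, 18], [238.8, 282.7])]
rail1 [0.5070122  0.17362284 0.02      ] [ 0.53380245 -0.02215781  0.02      ] 97.79185359286964
rail2 [0.46476824 0.16878588 0.02      ] [ 0.48916102 -0.02824823  0.02      ] 97.0572972044237
```

View zooms.

View pics/z_scene.png

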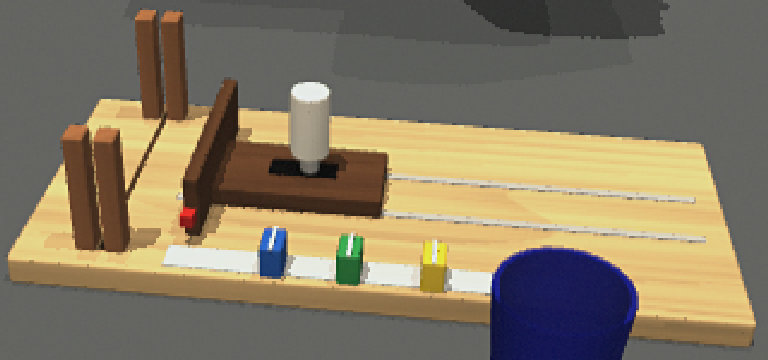

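View pics/z_top.png

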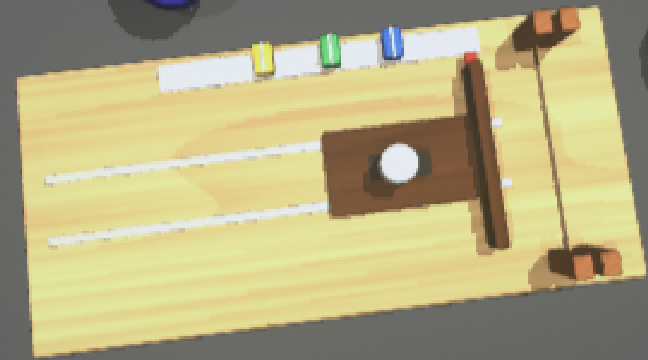

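```bash
python3 - <<'E'
from h import *
im=cv2.imread("pics/a_top.png");h=cv2.cvtColor(im,cv2.COLOR_BGR2HSV)
print(h[208:220,350:362,0]);print(h[208:220,350:362,1])
m=((h[...,0]<7)|(h[...,0]>172))&(h[...,1]>150);ys,xs=np.nonzero(m[205:225,345:370]);print(xs+345,ys+205)
# fit rails
for y0,y1,x1 in((245,270,290),(270,295,290)):
    mm=cv2.inRange(h,(0,0,130),(180,40,255))[y0:y1,180:x1];ys,xs=np.nonzero(mm)
    f=np.polyfit(xs+180,ys+y0,1);a,b=[onz("top",(x,np.polyval(f,x)),.02) for x in(185,285)]
    d=a-b;print(np.degrees(np.arctan2(d[1],d[0])))
print("knobtop",tri((308.7,157.9),(325.7,257.4)))
print("clip top line",tri((325.2,221.6),(297,210)))
print("red",tri((257.4,209.9),(356,214)))
E
```

```text
[[105 108 106 106 105 106 108 106 105 103  29  28]
 [106 105 105 108 106 108 106 105 105 104  25  25]
 [106 108 105 106 106 105 106 158 108 108  24  23]
 [105 105 105 168 178 178 178   0 177  17  25  24]
 [102  20  15   1   2   2   2   2   7  18  25  26]
 [ 26  21  21  10   2   2   2   2   8  19  27  27]
 [ 22  20  20  11   2   2   3   4   7  17  28  28]
 [ 19  17  18  12   3   5   7   9   9  14  25  29]
 [ 19  18  18  15   7  12  12  12  12  12  19  29]
 [ 19  18  17  17  18  13  12  12  12  12  14  24]
 [ 19  17  17  18  17  14  13  13  12  12  12  21]
 [ 19  17  16  16  19  15  12  12  12  12  13  18]]
[[ 13  13  12  12  13  12  13  12  13   8  72  85]
 [ 12  13  13  13  12  13  12  13  13  12  78  94]
 [ 12  13  13  12  12  13  12   9  11  13  64  98]
 [ 13  13  13  22  65  69  69  92  26   8  61  93]
 [  6   4   5  75 165 170 168 168 112  87  83  92]
 [ 58  80  82 128 169 170 169 170 141 108  91  89]
 [103 108 108 128 169 170 169 166 148 113  88  84]
 [108 110 110 127 167 159 151 143 141 128  95  85]
 [107 111 111 116 137 126 132 131 133 130 107  83]
 [108 111 110 106  88 121 132 133 133 131 122  96]
 [107 110 108  91  84 112 131 130 130 132 128 106]
 [108 110  96  85  88 105 130 132 131 131 129 112]]
[354 355 356 357 354 355 356 357 354 355 356 357 354 355] [212 212 212 212 213 213 213 213 214 214 214 214 215 215]
97.96457140731609
97.91195788174976
knobtop (array([ 0.52078037, -0.07571658,  0.09250214]), np.float64(0.0005020944349950099))
clip top line (array([ 0.60323313, -0.02843305,  0.04244096]), np.float64(0.0004073277139572102))
red (array([ 0.59822464, -0.13103195,  0.03884068]), np.float64(7.747868131617747e-05))
```

```bash
cat >> h.py <<'E'
from scipy.spatial.transform import Rotation as Ro
def go(p,yaw=None):
    o=get_obs();R=Ro.from_euler("xyz",o["eef_rot"]);
    T=Ro.from_euler("xyz",[np.pi,0,yaw if yaw is not None else o["eef_rot"][2]])
    print("t",o["time_s"],"ee",o["ee_pos"].round(4),"rot",o["eef_rot"].round(4),"lin mm",(R.inv().apply(np.array(p)-o["ee_pos"])*1000).round(1),"turn",(R.inv()*T).as_rotvec().round(3))
A=np.radians(97.94);u=np.array([np.cos(A),np.sin(A),0])
E
python3 -c "
from h import *
go([.5208,-.0757,.20],A)
p=np.array([.6032,-.0284,0])-[.5982,-.1310,0];print(p@u, p-(p@u)*u)"
```

```text
t 0.15 ee [ 0.1327 -0.5336  0.205 ] rot [-3.1408e+00 -1.0000e-04  2.4380e-01] lin mm [ 487.1 -350.6    5.4] turn [-1.000e-03 -1.000e-03 -1.466e+00]
0.10092572114973603 [0.01894148 0.00264183 0.        ]
```

>>> play_rows(force=25, moves=[{"claw": 1, "linear": [487, -350.5, 0], "turn": [0, 0, -1.466]}, {"claw": 1, "linear": [487, -350.5, 0], "turn": [0, 0, -1.466]}, {"claw": 1, "linear": [487, -350.5, 0], "turn": [0, 0, -1.466]}, {"claw": 1, "linear": [487, -350.5, 0], "turn": [0, 0, -1.466]}, {"claw": 1, "linear": [487, -350.5, 0], "turn": [0, 0, -1.466]}, {"claw": 1, "linear": [487, -350.5, 0], "turn": [0, 0, -1.466]}, {"claw": 1, "linear": [487, -350.5, 0], "turn": [0, 0, -1.466]}, {"claw": 1, "linear": [487, -350.5, 0], "turn": [0, 0, -1.466]}])

```text
time_s: 1.15
ee_pos: [0.457, -0.1504, 0.2054]
eef_rot: [3.141, -0.001, 1.715]
force: [1.2, -0.9, 0.3]
grip_width: 0.094
```

```bash
python3 -c "
from h import *
go([.5208,-.0757,.20],A)"
```

```text
t 1.15 ee [ 0.457  -0.1504  0.2054] rot [ 3.1415e+00 -7.0000e-04  1.7154e+00] lin mm [64.7 73.9  5.5] turn [ 0.    -0.001  0.006]
```

>>> play_rows(moves=[{"claw": 1, "linear": [64.7, 73.9, 5], "turn": [0, 0, 0.006]}, {"claw": 1, "linear": [64.7, 73.9, 5], "turn": [0, 0, 0.006]}, {"claw": 1, "linear": [64.7, 73.9, 5], "turn": [0, 0, 0.006]}, {"claw": 1, "linear": [64.7, 73.9, 5], "turn": [0, 0, 0.006]}])

```text
time_s: 1.65
ee_pos: [0.5204, -0.0761, 0.2003]
eef_rot: [-3.141, -0.001, 1.709]
force: [-0.2, -0.6, 0.1]
grip_width: 0.094
```

```bash
python3 -c "
from h import *
go([.5208,-.0757,.059],A)
cv2.imwrite('pics/b_w.png',vision.camera('wrist'))"
```

```text
t 1.65 ee [ 0.5204 -0.0761  0.2003] rot [-3.1411e+00 -8.0000e-04  1.7095e+00] lin mm [  0.2   0.5 141.3] turn [-0.    -0.001  0.   ]
```

View pics/b_w.png

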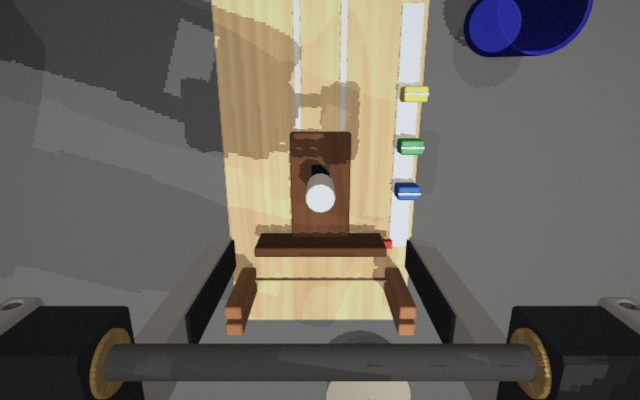

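The wrist view has the knob top at (320,193), centred between the fingers and with the slide parallel to the image columns. The red pointer is at (388,243) and the green clip at (411,147). Next I go down and close.

>>> play_rows(force=25, moves=[{"claw": 1, "linear": [0.2, 0.5, 50], "turn": [0, 0, 0]}, {"claw": 1, "linear": [0.2, 0.5, 100], "turn": [0, 0, 0]}, {"claw": 0.8, "linear": [0.2, 0.5, 141], "turn": [0, 0, 0]}, {"claw": 0.5, "linear": [0.2, 0.5, 141], "turn": [0, 0, 0]}, {"claw": 0.1, "linear": [0.2, 0.5, 141], "turn": [0, 0, 0]}, {"claw": 0.1, "linear": [0.2, 0.5, 141], "turn": [0, 0, 0]}, {"claw": 0.1, "linear": [0.2, 0.5, 141], "turn": [0, 0, 0]}, {"claw": 0.1, "linear": [0.2, 0.5, 141], "turn": [0, 0, 0]}])

```text
time_s: 2.7
ee_pos: [0.521, -0.0761, 0.06]
eef_rot: [3.141, -0.0, 1.709]
force: [-0.6, -0.1, -0.2]
grip_width: 0.0371
```

```bash
python3 -c "
from h import *
print(get_obs()['force'],get_obs()['grip_width'])
o=get_obs()['ee_pos'];go(o+u*.126,A)
cv2.imwrite('pics/c_s.png',vision.camera('scene')[100:300,160:480].repeat(2,0).repeat(2,1))"
```

```text
[-0.61670298 -0.13986313 -0.22329115] 0.03711524768664841
t 2.7 ee [ 0.521  -0.0761  0.06  ] rot [ 3.1409e+00 -4.0000e-04  1.7087e+00] lin mm [ 1.26e+02 -1.00e-01  0.00e+00] turn [ 0.001 -0.    -0.001]
```

View pics/c_s.png

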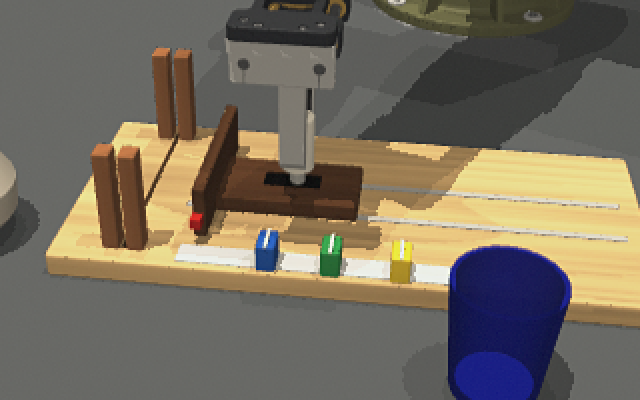

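The fingers straddle the knob but are still closing at 37 mm. I'll let them shut, then pull.

>>> play_rows(force=25, moves=[{"claw": 0.1, "linear": [0, 0, 0], "turn": [0, 0, 0]}, {"claw": 0.1, "linear": [0, 0, 0], "turn": [0, 0, 0]}, {"claw": 0.1, "linear": [0, 0, 0], "turn": [0, 0, 0]}, {"claw": 0.1, "linear": [0, 0, 0], "turn": [0, 0, 0]}])

```text
time_s: 3.25
ee_pos: [0.5205, -0.0761, 0.0598]
eef_rot: [-3.141, -0.001, 1.709]
force: [-4.9, -0.4, 3.9]
grip_width: 0.0251
```

>>> play_rows(moves=[{"claw": 0.1, "linear": [10, 0, 0], "turn": [0, 0, 0]}, {"claw": 0.1, "linear": [25, 0, 0], "turn": [0, 0, 0]}, {"claw": 0.1, "linear": [45, 0, 0], "turn": [0, 0, 0]}, {"claw": 0.1, "linear": [65, 0, 0], "turn": [0, 0, 0]}, {"claw": 0.1, "linear": [85, 0, 0], "turn": [0, 0, 0]}, {"claw": 0.1, "linear": [105, 0, 0], "turn": [0, 0, 0]}, {"claw": 0.1, "linear": [120, 0, 0], "turn": [0, 0, 0]}, {"claw": 0.1, "linear": [130, 0, 0], "turn": [0, 0, 0]}])

```text
time_s: 4.25
ee_pos: [0.5023, 0.0533, 0.0598]
eef_rot: [-3.14, -0.0, 1.709]
force: [-3.9, -5.8, 2.8]
grip_width: 0.0258
```

```bash
cat >> h.py <<'E'
def look(tag):
    o=get_obs();print(o["time_s"],o["ee_pos"].round(4),o["force"].round(1),round(o["grip_width"],4))
    for n in ("scene","top"):
        im=vision.camera(n);cv2.imwrite(f"pics/{tag}_{n}.png",im)
        x0,y0,x1,y1=(180,120,500,270) if n=="scene" else (160,190,430,340)
        cv2.imwrite(f"pics/{tag}_{n}z.png",cv2.resize(im[y0:y1,x0:x1],None,fx=2.4,fy=2.4,interpolation=cv2.INTER_NEAREST))
        h=cv2.cvtColor(im,cv2.COLOR_BGR2HSV);m=np.zeros(h.shape[:2],np.uint8)
        m[y0:y1,x0:x1]=(((h[...,0]<6)|(h[...,0]>174))&(h[...,1]>150)&(h[...,2]>80))[y0:y1,x0:x1]
        k,l,s,c=cv2.connectedComponentsWithStats(m)
        for i in range(1,k):
            if s[i,4]>=6:
                p=onz(n,c[i],.039);print(n,"red",s[i].tolist(),c[i].round(1),p.round(4),"rel clip mm",((p-[.6032,-.0284,0])@u*1000).round(1))
E
python3 -c "
from h import *
look('d')"
```

```text
4.25 [0.5023 0.0533 0.0598] [-3.9 -5.8  2.8] 0.0258
scene red [341, 213, 6, 9, 46] [343.2 217.1] [ 0.5811 -0.0076  0.039 ] rel clip mm 23.6
top red [282, 221, 5, 4, 15] [284.  222.2] [ 0.582  -0.0061  0.039 ] rel clip mm 25.0
```

View pics/d_scenez.png

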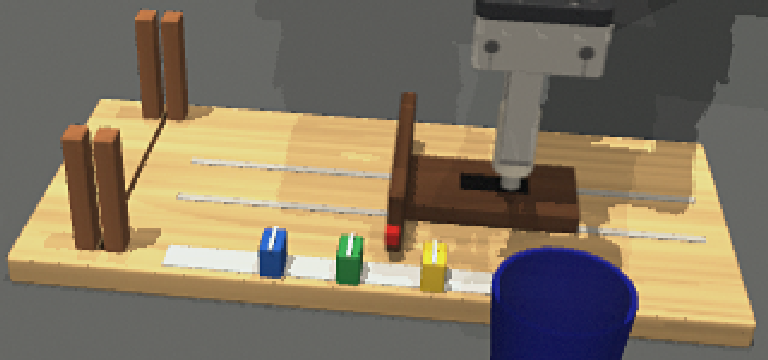

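The pointer at (343,217) is now about 24 mm past green, and both views agree. I'll push back through the 20 mm of play plus about 18 mm, then measure.

>>> play_rows(moves=[{"claw": 0.1, "linear": [0, 0, 0], "turn": [0, 0, 0]}, {"claw": 0.1, "linear": [-8, 0, 0], "turn": [0, 0, 0]}, {"claw": 0.1, "linear": [-16, 0, 0], "turn": [0, 0, 0]}, {"claw": 0.1, "linear": [-22, 0, 0], "turn": [0, 0, 0]}, {"claw": 0.1, "linear": [-28, 0, 0], "turn": [0, 0, 0]}, {"claw": 0.1, "linear": [-34, 0, 0], "turn": [0, 0, 0]}, {"claw": 0.1, "linear": [-38, 0, 0], "turn": [0, 0, 0]}, {"claw": 0.1, "linear": [-38, 0, 0], "turn": [0, 0, 0]}])

```text
time_s: 5.35
ee_pos: [0.5076, 0.0154, 0.0598]
eef_rot: [-3.14, -0.001, 1.709]
force: [-3.0, -1.0, 2.9]
grip_width: 0.0259
```

```bash
python3 -c "
from h import *
look('e')"
```

```text
5.35 [0.5076 0.0154 0.0598] [-3.  -1.   2.9] 0.0259
scene red [328, 212, 6, 10, 40] [330.9 215.8] [ 0.583  -0.0252  0.039 ] rel clip mm 5.9
top red [293, 219, 4, 3, 11] [294.6 220.1] [ 0.586  -0.0244  0.039 ] rel clip mm 6.3
```

View pics/e_scenez.png

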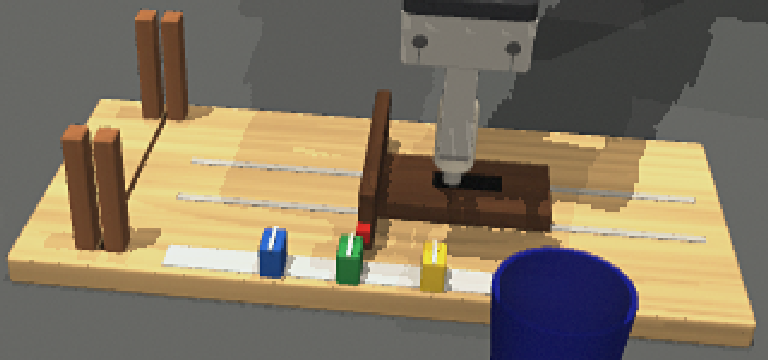

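The knob sits at the inner end of its slot and the pointer, at (331,216), is about 6 mm past. I'll push 6 mm more.

>>> play_rows(moves=[{"claw": 0.1, "linear": [-2, 0, 0], "turn": [0, 0, 0]}, {"claw": 0.1, "linear": [-4, 0, 0], "turn": [0, 0, 0]}, {"claw": 0.1, "linear": [-6, 0, 0], "turn": [0, 0, 0]}, {"claw": 0.1, "linear": [-6, 0, 0], "turn": [0, 0, 0]}])

```text
time_s: 5.95
ee_pos: [0.5084, 0.0098, 0.0598]
eef_rot: [-3.14, -0.001, 1.709]
force: [-3.5, 1.8, 3.4]
grip_width: 0.0256
```

```bash
python3 -c "
from h import *
look('f')"
```

```text
5.95 [0.5084 0.0098 0.0598] [-3.5  1.8  3.4] 0.0256
scene red [324, 211, 6, 7, 29] [326.8 214.1] [ 0.5804 -0.0319  0.039 ] rel clip mm -0.3
top red [296, 218, 5, 5, 16] [298.  219.9] [ 0.5864 -0.0302  0.039 ] rel clip mm 0.5
```

View pics/f_topz.png

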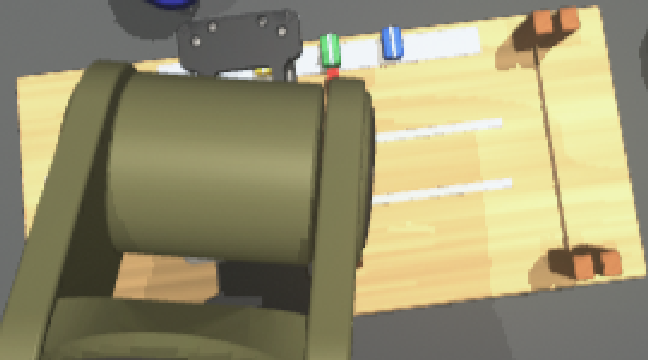

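The pointer is level with the green clip to within about 0.5 mm: red sits directly below green in the top view. Releasing and lifting off.

>>> play_rows(moves=[{"claw": 0.3, "linear": [0, 0, 0], "turn": [0, 0, 0]}, {"claw": 0.6, "linear": [0, 0, 0], "turn": [0, 0, 0]}, {"claw": 0.8, "linear": [0, 0, 0], "turn": [0, 0, 0]}, {"claw": 0.8, "linear": [0, 0, 0], "turn": [0, 0, 0]}, {"claw": 0.8, "linear": [0, 0, 0], "turn": [0, 0, 0]}, {"claw": 0.8, "linear": [0, 0, -20], "turn": [0, 0, 0]}, {"claw": 0.8, "linear": [0, 0, -50], "turn": [0, 0, 0]}, {"claw": 0.8, "linear": [0, 0, -90], "turn": [0, 0, 0]}])

```text
time_s: 7.05
ee_pos: [0.508, 0.0097, 0.1503]
eef_rot: [-3.139, -0.001, 1.709]
force: [-0.1, 0.1, 0.4]
grip_width: 0.0751
```

>>> play_rows(moves=[{"claw": 0.8, "linear": [0, 0, -40], "turn": [0, 0, 0]}, {"claw": 0.8, "linear": [0, 0, -60], "turn": [0, 0, 0]}, {"claw": 0.8, "linear": [0, 0, -60], "turn": [0, 0, 0]}])

```text
time_s: 7.42
ee_pos: [0.5087, 0.0097, 0.2113]
eef_rot: [-3.142, -0.0, 1.71]
force: [-0.0, -0.0, -0.2]
grip_width: 0.0753
```

```bash
python3 -c "
from h import *
look('g')
cv2.imwrite('pics/g_w.png',vision.camera('wrist'))"
```

```text
7.425 [0.5087 0.0097 0.2113] [-0.  -0.  -0.2] 0.0753
scene red [324, 211, 7, 7, 30] [326.9 214. ] [ 0.5803 -0.0318  0.039 ] rel clip mm -0.2
```

View pics/g_scenez.png

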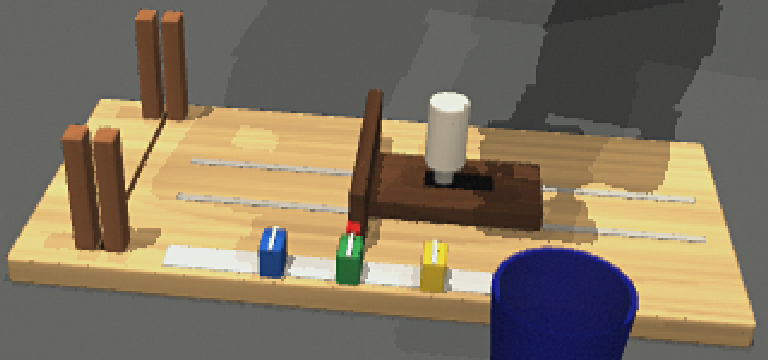

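View pics/g_w.png

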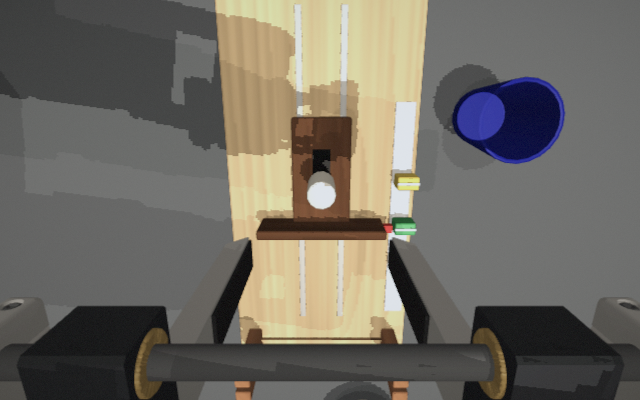

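```bash
python3 -c "
from h import *
im=cv2.imread('pics/g_scene.png')[150:180,340:390]
for b in blobs(im,(0,0,130),(180,40,255),30):
    p=onz('scene',(b[2][0]+340,b[2][1]+150),.0925);print(b,p,(p-[.5084,.0098,0])@u*1000)
from station import hand_in
"
```

```text
(116, [19, 8, 17, 9], [26.7, 11.8]) [0.50769373 0.0095318  0.0925    ] -0.16806969339461944
```

The knob is within 0.2 mm of where I released it and the pointer hasn't moved, so I'm handing in.

```bash
python3 -c "
from station import hand_in
print(hand_in())"
```

```text
the job is handed in; nothing more can be done
None
```

The loaf stop is set level with the green clip, approached from outside, and the job is handed in at about 7.6 s of the 35 s allowed. No verdict comes back, so these are my own checks.

- **Pull and push:** I gripped the knob and pulled until the pointer was about 24 mm past the clip (23.6 mm in the scene view, 25.0 mm in the top view). I then pushed back in two steps, through the play and on to the clip.
- **Pointer:** with the knob still gripped it was level to within 0.5 mm in both views. After release the scene view read -0.2 mm. The top view could not find the pointer after release, but the wrist picture also showed it in line with the clip.
- **Knob:** after release it was 0.2 mm from where I let go. It stood at the inner end of its slot, with the play taken up towards the knife guide.
- **Arm:** it was clear above the board, with about zero force on the wrist.

No check failed.

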